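Latch the specimen carrier

TASK

Close the draw latch on the specimen carrier: pull the latch's wire loop out over the keeper on the end cap, let its bar drop in behind the keeper's hook, then press the lever down flat until it has gone past centre and stays shut, so that the cap is drawn in. Feel your way: do not force the loop against the keeper or lean on the lever, and leave the other things on the bench where they stand.

Things in the scene. Friction and masses are not known exactly. Their poses are not given: they have to be found in the camera images.
- carrier: White insulated specimen carrier, a low case fixed to the bench, 92 mm wide, 62 mm high. Origin on the bench right below the lever's pivot; x along the case to its end cap and keeper, y across, z up. The case body spans x = -102 to 25 mm; the end cap x = 36 to 90 mm. The bottle and card box standing beside it are lower than 70 mm.
- lever_pivot (a point): Middle of the lever's pivot axis (along y), 74 mm above the bench at x = 0 of the carrier. The loop is pivoted on the lever 14 mm from here, so pulling the loop towards the keeper swings the lever up and pressing the lever flat pulls the loop back.
- end_cap: Sliding end cap of the carrier (54 mm long) with a steel keeper on top. Axes as the carrier's. Origin: nominal centre of the loop's bar when pulled home under the hook, 6 mm above the cap's top. The keeper is set up to 3 mm nearer to the lever or farther along x than nominal, anew each time, and this pose does not show it. With fingers on the loop, at most 20 N may act between it and the keeper.
- keeper_gap (a point): Nominal middle of the keeper's mouth, at x = 4.5, z = 8 mm of the end cap; truly up to 3 mm off along x. The 5 mm bar goes straight down here between hook and guard posts, a mouth of 7.5 mm. On the lever side a block with the leaning hook (22 mm wide, 16 mm long), on the other two 3 mm posts at y = +-9 mm; all tops level with this point, floor 10 mm lower.
- cap_travel (a joint): How far the end cap is drawn in towards the case, m: 0 at rest on its relaxed foam gasket, which pushes back with 4.5 N per mm. The closed latch draws it in by 4 to 10 mm, depending on the keeper's setting.
- lever_angle (a joint): Angle of the latch lever, rad: 0 flat on the case, pointing away from the keeper; grows as its free end swings up and over towards the keeper; 1.57 upright, end stop 1.9. Friction (0.02 N m) holds it. The loop's pull crosses the pivot at 0.1 rad: below this the lever stays shut, above it springs back. Needs up to about 8 N at its tip; below 0.3 rad at most 25 N is allowed. Hard stop at 0.
- lever_tip (a point): Middle of the free end of the plain steel lever (24 mm wide), on its pressed face (the upper one when flat), 56 mm from the pivot along the lever; that face is 7 to 9.5 mm off the pivot axis.
- latch_loop: Steel wire loop, 34 mm wide, legs of 4 mm wire on both sides of the lever, 62 mm from its pivot on the lever (its origin) to its cross bar. Swings freely about y and falls by its own weight (40 g). Its x axis points roughly from pivot to bar (the bar lies 6 mm below it). At the start its bar lies on top of the keeper.
- loop_bar (a point): Middle of the loop's cross bar (5 mm thick, along y), the part that hooks behind the keeper.
- loop_tab (a point): Centre of the round end of the loop's finger tab, a rod 9 mm thick that stands on the middle of the cross bar; 26 mm from the bar's centre, rising 65 degrees and leaning away from the lever when the loop is level. Can be pinched from above across y, and turns between the fingers.
- timer: White timer, 64x66x18 mm, lying on the bench; bystander.
- anti_a: Small blue dropper bottle with white cap, 23x66 mm, standing; bystander.
- lancet_box: Small white and green card box, 48x75x40 mm; bystander.

How it is judged (in metres and radians):
On the way:
1. with the lever still up, the loop's bar is down behind the keeper's hook (x of loop_bar in the frame of end_cap between -0.005 and 0.0105 m and z of loop_bar in the frame of end_cap between -0.006 and 0.0055 m and value of joint lever_angle above 0.8 rad), for 0.2 s.
At the end, for the whole second after the job is handed in: The lever lies flat (below 0.05 rad), the loop's bar is behind the keeper's hook (its centre within -5 to 10.5 mm along x and -6 to 5.5 mm in height of the nominal seat), the end cap is drawn in by more than 3 mm and is still (x of loop_bar in the frame of end_cap between -0.005 and 0.0105 m and z of loop_bar in the frame of end_cap between -0.006 and 0.0055 m and value of joint lever_angle below 0.05 rad and value of joint cap_travel above 0.003 m and linear speed of end_cap below 0.01 m/s); the robot touches nothing.
It fails at once if the loop is pressed or dragged against the keeper or cap with more than 20 N while the fingers are on it (contact force between latch_loop and end_cap above 20 N and contact force between the fingers and latch_loop above 1 N).
It fails at once if the nearly flat lever is pressed with more than 25 N (contact force between the fingers and latch_lever above 25 N and value of joint lever_angle below 0.3 rad).
It fails at once if a bystander is moved by more than 30 mm (distance of any of timer, anti_a, lancet_box from where it was at the start of the episode above 0.03 m).
It also fails if it takes over 54 s, if anything falls off the work surface, if the arm or the gripper's body presses on something with over 40 N, if the wrist force passes 120 N, or if a joint passes its speed limit or range.

ROBOT

A 6-joint arm with a two-finger parallel gripper is mounted at the origin on a cart in front of the work surface, level with it; the furniture and walls round the work are solid. World frame = base frame: x ahead of the robot, y to its left, z up, the work surface at z = 0. Lengths are in m, angles in degrees, forces in N, time in s.
With the tool pointing down it reaches from about 0.35 to 0.725 m from the base axis. Payload 6 kg.
Tool frame: the origin (TCP) lies midway between the tips of the shut fingers; the grasp point (between the pads) lies 19 mm behind it; z points along the fingers, y is the line along which they close (so a half turn about z gives the same grasp; the last joint's range is limited). The gripper opens to 85 mm and grips with 20 to 120 N. Pads are 22 mm wide; open, the fingers measure 114 mm over their backs; the gripper's body (76 mm by 85 mm) begins 54 mm behind the grasp point. The pads swing forward as they close: fully open they stand 13 mm farther back than shut.
Start: joints at [-54.849, 2.303, 4.859, 0, -92.561, -19.12], TCP at [0.166, -0.577, 0.231] pointing down, gripper open.
Joint ranges: [-146.85, 146.85], [-73.84, 115.35], [-62.03, 85.46], [-188.31, 113.3], [-161.28, -10.13], [-171.36, 171.36]. Speed limits (degrees/s): [147.25, 147.25, 172.46, 180, 180, 180].

INTERFACE

Orientations are given as [roll, pitch, yaw] about the fixed x, y, z axes, in that order (R = Rz(yaw) Ry(pitch) Rx(roll)).
In Python, from bench import ctrl gives the robot as it stands. The module is installed in compiled form; this text tells all that it offers.
- The arm moves only by the shell command python3 -m inch 'ROWS' [FORCE]. ROWS is JSON, a list of rows, each a list of 7 numbers: the turn, a rotation vector about the tool's x, y, z in degrees, then the shift along the tool's x, y, z in cm, then the opening, from 0 (shut) to 1 (fully open). In form: [[wx, wy, wz, tx, ty, tz, claw], ...]. A call has 1 to 8 rows; each row is the pose to reach, as a shift and turn from the pose commanded when the call began, along the tool's axes at that moment; what a row does not reach only later rows make up. A row lasts 1/12 s, in which the tool goes at most 41.7 mm and 7.16 degrees, less where a joint would pass 70% of its speed; a pose out of reach is approached as far as the arm can. A call with a gripper value outside its range is refused whole. The fingers move at their own pace and stop on an object; FORCE is the grip in N (left out, the last holds). Time passes only in rows, so rows that repeat a pose let the fingers close. It gives the time, the measured TCP pose, the force, the opening and the grip force at its end, in the units of the state.
- ctrl.get_obs(): the state, without advancing time (a new reading comes with each control period).
- ctrl.camera(name): name is "scene" or "top" or "wrist"; returns a dict with "img" (384x512x3 uint8, red, green, blue), "camera_matrix" (3x3 intrinsics, pixels), "R" (3x3) and "t" (3): a world point X has camera coordinates R X + t; the wrist camera has in their place "tool_from_camera" (4x4, takes a point from camera to tool coordinates, whose origin is the TCP and whose axes are the flange's). Camera axes: x right, y down, z forward; pixel columns grow to the right and rows downward; lengths in m; the calibration is good to about 2 mm. A picture is of the moment at which its call begins: read the wrist's pose just before it. There is no depth.
- ctrl.hand_in(): hands the job in; it is judged then, once.
Trained networks look in a picture, given as the dict that the camera call returned (one of the last four; its "shot" number tells which), for a name from the list of things; names that differ only in an ending like _2 or _b are one class to them, and where a whole thing is asked for, a point or a joint stands for the part that bears it (a point fixed in the world has none). Each returns a list of dicts, best first, with "confidence" (0 to 1); they miss things now and then, are a little off and sometimes report something else, mostly with a low value. They report only what shows in the picture. A call takes as long as a camera call.
- ctrl.cut_out(picture, query): "mask" (384x512 bool, what is visible of it) and "rect" ([left, top, width, height] in pixels, round what is visible of it).
The state is a dict: "time": time; "joints": joint angles; "dq": joint speeds; "tau": joint torques, N m; "position": TCP position; "eef_rot": TCP orientation; "contact_force": force on the tool from outside, world axes, zero at the start; "torque": the same for the moment, N m; "gripper_width": finger opening in m; "grasp_force": force on a finger pad.
Only numpy, scipy, OpenCV 4.12 (cv2) and the standard library are available. Lean on these libraries where they do the work, as an engineer would, in place of code of your own. Each camera call takes 0.05 s, during which the arm holds its last target. There are 200 camera calls.

## Working session

There is one attempt and no reset: what is moved stays moved. The work goes in short steps, Python scripts to look and compute and a shell command to move; the robot and the scene stay as the last step left them, time stands still between calls to the robot, and variables do not carry over. Pictures are saved under pics/ and viewed, at most 10 in all, crops included, and the job is handed in when it is done.

```bash
mkdir -p pics; cat > h.py <<'E'
import numpy as np,cv2
from bench import ctrl
from scipy.spatial.transform import Rotation as Ro
def save(p,n): cv2.imwrite('pics/'+n,cv2.cvtColor(p['img'],cv2.COLOR_RGB2BGR))
def ray(p,u,v):
    K=p['camera_matrix'];d=p['R'].T@np.linalg.inv(K)@np.array([u,v,1.]);return -p['R'].T@p['t'],d/np.linalg.norm(d)
def atz(p,u,v,z):
    c,d=ray(p,u,v);return c+d*(z-c[2])/d[2]
def proj(p,X):
    x=p['camera_matrix']@(p['R']@np.asarray(X,float)+p['t']);return x[:2]/x[2]
def tri(obs):
    A=np.zeros((3,3));b=np.zeros(3)
    for c,d in obs:
        M=np.eye(3)-np.outer(d,d);A+=M;b+=M@c
    return np.linalg.solve(A,b)
E
python3 - <<'E'
from h import *
print(ctrl.get_obs())
im=[]
for n in('top','scene'):
    p=ctrl.camera(n);save(p,n+'0.png')
    print(n,p['camera_matrix'].tolist(),(-p['R'].T@p['t']).round(3))
    for q in('carrier','end_cap','latch_loop','lever_tip','loop_tab','loop_bar','timer','anti_a','lancet_box'):
        print(q,[(r['rect'],round(r['confidence'],2),np.argwhere(r['mask']).mean(0)[::-1].round(1).tolist()) for r in ctrl.cut_out(p,q)[:2]])
E
```

```text
{'time': 0.0, 'joints': array([-5.48489183e+01,  2.33673913e+00,  4.80008871e+00, -2.64626548e-02,
       -9.25629970e+01, -1.91192227e+01]), 'dq': array([ 0.07741182, -0.03315265,  0.02443515, -0.0728409 ,  0.00304249,
       -0.03598551]), 'tau': array([ 1.37897641e-03, -3.68224919e+01,  3.47422707e+01,  6.93246737e+00,
       -5.45739342e-03,  5.75752097e-05]), 'position': array([ 0.16567414, -0.5763095 ,  0.2302767 ]), 'eef_rot': array([ 1.79897190e+02, -7.65805341e-03, -1.63966974e+02]), 'contact_force': array([-0.36767068,  0.37943513, -0.60522773]), 'torque': array([-0.00445817, -0.01839522,  0.00361701]), 'grasp_force': 0.0, 'gripper_width': 0.08502275034692097}
top [[348.6808440393855, 0.0, 260.482717854779], [0.0, 348.6808440393855, 191.11709291894533], [0.0, 0.0, 1.0]] [0.356 0.088 0.924]
carrier [([210.9, 140.8, 60.0, 85.7], 0.92, [239.0, 183.1]), ([323.3, 214.4, 32.9, 31.3], 0.43, [339.6, 231.1])]
end_cap [([228.4, 193.4, 38.6, 32.5], 0.98, [248.0, 208.8])]
latch_loop [([246.6, 202.3, 3.0, 1.6], 0.71, [246.2, 202.0])]
lever_tip [([226.6, 163.6, 25.8, 43.1], 0.76, [237.8,
[... 314 characters left out ...]
, [0.0, 0.0, 1.0]] [-0.013  0.712  0.802]
carrier [([187.3, 187.9, 96.8, 64.8], 0.66, [233.6, 219.1])]
end_cap [([244.8, 202.7, 36.4, 47.6], 0.68, [264.0, 226.8])]
latch_loop [([231.0, 194.7, 29.1, 20.8], 0.66, [248.5, 206.5])]
lever_tip [([214.3, 187.8, 50.2, 29.0], 0.76, [235.9, 201.1]), ([247.9, 202.7, 36.7, 50.8], 0.71, [264.3, 226.1])]
loop_tab [([233.9, 196.5, 32.6, 17.0], 0.55, [253.4, 205.5])]
loop_bar [([244.0, 201.3, 18.7, 10.1], 0.54, [254.6, 207.0])]
timer [([327.7, 178.5, 25.7, 22.0], 0.84, [341.0, 187.8]), ([232.2, 201.6, 31.8, 10.3], 0.71, [254.5, 206.5])]
anti_a [([221.7, 235.1, 14.6, 27.7], 0.76, [228.4, 251.6])]
lancet_box [([235.2, 180.7, 35.1, 23.2], 0.8, [253.7, 192.0])]
```

```bash
python3 - <<'E'
import cv2,numpy as np
a=cv2.imread('pics/top0.png')[130:240,195:305];b=cv2.imread('pics/scene0.png')[170:270,180:290]
a=cv2.resize(a,(400,400),interpolation=2);b=cv2.resize(b,(400,364),interpolation=2);b=np.vstack([b,np.zeros((36,400,3),np.uint8)])
cv2.imwrite('pics/c0.png',np.hstack([a,b]))
E
```

```text
(no output)
```

View pics/c0.png

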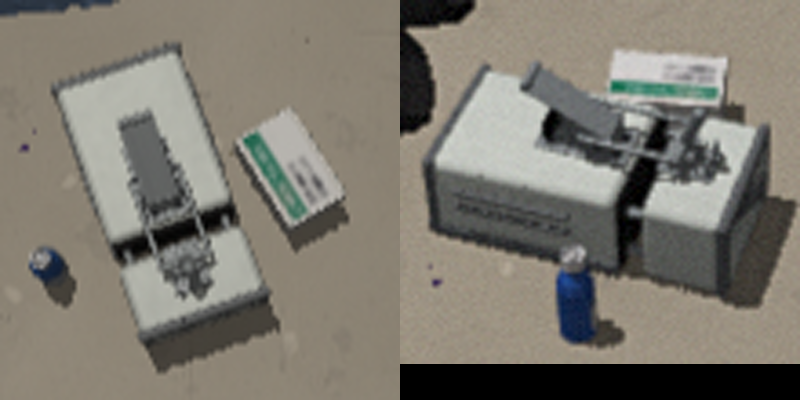

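```bash
python3 - <<'E'
from h import *
p=ctrl.camera('top')
for c in [(55,90),(182,46),(145,338),(272,296)]:
    print(atz(p,195+c[0]/3.636,130+c[1]/3.636,.062).round(4))
w=ctrl.camera('wrist');print(w['tool_from_camera'].round(4).tolist(),w['camera_matrix'][0,0])
print(p['R'].round(2))
E
```

```text
[0.5871 0.215  0.062 ]
[0.621  0.1271 0.062 ]
[0.4153 0.1465 0.062 ]
[0.4457 0.0608 0.062 ]
[[0.0011, -0.96, -0.2799, 0.0703], [1.0, 0.0014, -0.0008, -0.0006], [0.0012, -0.2799, 0.96, -0.1432], [0.0, 0.0, 0.0, 1.0]] 331.1474709514091
[[ 0.02 -1.    0.01]
 [-0.99 -0.02 -0.16]
 [ 0.16 -0.   -0.99]]
```

```bash
cat >> h.py <<'E'
def carrier(o,yaw):
    T=np.eye(4);T[:3,:3]=Ro.from_euler('z',yaw,degrees=True).as_matrix();T[:3,3]=[o[0],o[1],0];return T
def go(X,rpy):
    s=ctrl.get_obs();R=Ro.from_euler('xyz',s['eef_rot'],degrees=True);G=Ro.from_euler('xyz',rpy,degrees=True)
    print('turn',(R.inv()*G).as_rotvec(degrees=True).round(2),'cm',(100*(R.inv().apply(np.array(X)-s['position']))).round(2))
E
python3 -m inch '[[0,0,-5,-47.6,58.4,3,1],[0,0,-5,-47.6,58.4,3,1],[0,0,-5,-47.6,58.4,3,1],[0,0,-5,-47.6,58.4,3,1],[0,0,-5,-47.6,58.4,3,1],[0,0,-5,-47.6,58.4,3,1],[0,0,-5,-47.6,58.4,3,1],[0,0,-5,-47.6,58.4,3,1]]' 40
python3 -c "
from h import *
go([.462,.116,.2],[180,0,-158.8])"
```

```text
time: 1.77
position: [0.2967, -0.2687, 0.2182]
eef_rot: [-180.0, 0.1, -159.0]
contact_force: [1.3, 0.2, 1.2]
gripper_width: 0.086
grasp_force: 0.0
turn [-0.03  0.05 -0.21] cm [-29.21  30.     1.83]
```

```bash

python3 -m inch '[[0,0,0,-29.2,30,1.8,1],[0,0,0,-29.2,30,1.8,1],[0,0,0,-29.2,30,1.8,1],[0,0,0,-29.2,30,1.8,1],[0,0,0,-29.2,30,1.8,1],[0,0,0,-29.2,30,1.8,1],[0,0,0,-29.2,30,1.8,1],[0,0,0,-29.2,30,1.8,1]]'
python3 -c "
from h import *
go([.462,.116,.2],[180,0,-158.8])"
```

```text
time: 2.43
position: [0.4281, 0.0381, 0.2042]
eef_rot: [180.0, 0.1, -158.9]
contact_force: [0.7, -1.8, -0.2]
gripper_width: 0.0851
grasp_force: 0.0
turn [ 0.02  0.1  -0.11] cm [-5.96  6.05  0.43]
```

```bash

python3 -m inch '[[0,0,0,-4,4,0.2,1],[0,0,0,-4,4,0.2,1],[0,0,0,-4,4,0.2,1],[0,0,0,-4,4,0.2,1]]'
cat >> h.py <<'E'
def wrist():
    s=ctrl.get_obs();p=ctrl.camera('wrist');T=np.eye(4);T[:3,:3]=Ro.from_euler('xyz',s['eef_rot'],degrees=True).as_matrix();T[:3,3]=s['position']
    C=np.linalg.inv(T@p['tool_from_camera']);p['R']=C[:3,:3];p['t']=C[:3,3];return p
E
python3 - <<'E'
from h import *
go([.462,.116,.2],[180,0,-158.8])
p=wrist();save(p,'w1.png')
for q in('carrier','end_cap','latch_loop','lever_tip','loop_tab'):
        print(q,[(r['rect'],round(r['confidence'],2),np.argwhere(r['mask']).mean(0)[::-1].round(1).tolist()) for r in ctrl.cut_out(p,q)[:2]])
np.savez('w1.npz',R=p['R'],t=p['t'],K=p['camera_matrix'])
E
```

```text
time: 2.77
position: [0.4507, 0.0878, 0.2014]
eef_rot: [-180.0, -0.1, -158.9]
contact_force: [0.7, 0.0, 0.4]
gripper_width: 0.0855
grasp_force: 0.0
turn [-0.02 -0.07 -0.09] cm [-2.07  2.22  0.13]
carrier [([224.0, 159.4, 109.2, 192.8], 0.7, [275.1, 252.6])]
end_cap [([225.1, 161.5, 107.5, 69.5], 0.97, [277.0, 190.5])]
latch_loop [([255.2, 212.7, 48.7, 71.3], 0.88, [278.7, 240.5])]
lever_tip [([255.2, 213.2, 45.9, 129.1], 0.79, [277.8, 282.4]), ([223.9, 159.5, 109.0, 71.7], 0.19, [276.9, 190.3])]
loop_tab [([253.9, 215.8, 50.2, 72.8], 0.9, [279.7, 240.0])]
```

View pics/w1.png

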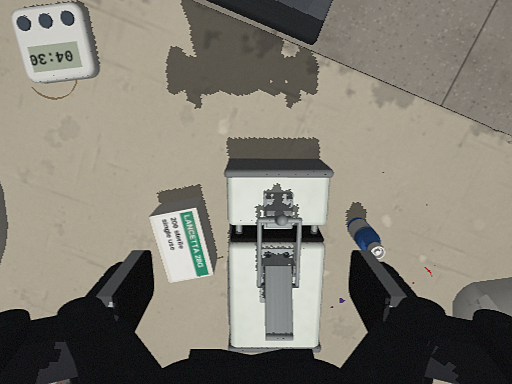

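```bash
python3 - <<'E'
import cv2
a=cv2.imread('pics/w1.png')[155:355,215:345]
cv2.imwrite('pics/c1.png',cv2.resize(a,(390,600),interpolation=2)); 
E
```

```text
(no output)
```

View pics/c1.png

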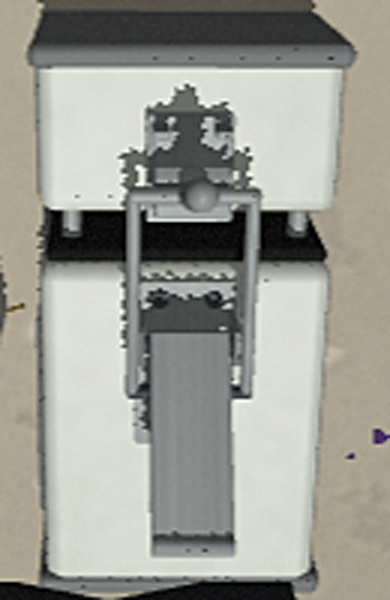

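```bash
cat > ld.py <<'E'
from h import *
def ld(n):
    f=np.load(n);return dict(R=f['R'],t=f['t'],camera_matrix=f['K'])
E
python3 - <<'E'
from ld import *
p=ld('w1.npz')
T=carrier([.509,.134],-158.8);Ti=np.linalg.inv(T)
c=lambda u,v,z:(Ti@np.r_[atz(p,215+u/3,155+v/3,z),1])[:3].round(4)
for n,u,v,z in [('caseL',44,300,.062),('caseR',327,300,.062),('caseL2',48,560,.062),('caseR2',315,560,.062),('case25 L',70,262,.062),('case25R',300,262,.062),('cap36L',70,210,.062),('cap36R',300,210,.062),('farL',45,578,.062),('farR',310,578,.062),('barL',131,198,.075),('barR',260,198,.075),('ball',201,195,.1),('levertip',193,545,.1),('lever L',152,540,.1),('leverR',235,540,.1)]: print(n,c(u,v,z))
E
```

```text
caseL [0.0011 0.0429 0.062 ]
caseR [ 0.0011 -0.0455  0.062 ]
caseL2 [-0.096   0.0433  0.062 ]
caseR2 [-0.0959 -0.0474  0.062 ]
case25 L [0.014  0.0346 0.062 ]
case25R [ 0.014  -0.0364  0.062 ]
cap36L [0.0312 0.0344 0.062 ]
cap36R [ 0.0312 -0.0355  0.062 ]
farL [-0.1033  0.0445  0.062 ]
farR [-0.1032 -0.0461  0.062 ]
barL [0.0399 0.0162 0.075 ]
barR [ 0.0399 -0.0211  0.075 ]
ball [ 0.0502 -0.0015  0.1   ]
levertip [-0.0588 -0.002   0.1   ]
lever L [-0.0571  0.01    0.1   ]
leverR [-0.0571 -0.0142  0.1   ]
```

```bash
python3 - <<'E'
from h import *
T=carrier([.5159,.1383],-158.8)
print((T@[.059,0,.125,1])[:3])
go((T@[.059,0,.125,1])[:3],[180,0,-158.8])
E
```

```text
[0.4608929  0.11696415 0.125     ]
turn [ 0.02  0.06 -0.24] cm [-2.03  2.47  7.72]
```

```bash
python3 -m inch '[[0,0,0,-2,2.4,4,1],[0,0,0,-2,2.4,7.6,1],[0,0,0,-2,2.4,7.6,1],[0,0,0,-2,2.4,7.6,1],[0,0,0,-2,2.4,7.6,1]]'
python3 - <<'E'
from h import *
T=carrier([.5159,.1383],-158.8)
go((T@[.059,0,.125,1])[:3],[180,0,-158.8])
p=wrist();save(p,'w2.png');np.savez('w2.npz',R=p['R'],t=p['t'],K=p['camera_matrix'])
u,v=proj(p,(T@[.059,0,.1,1])[:3]).round(1);print(u,v)
v=int(v);u=int(u)
a=p['img'][v-80:v+70,u-100:u+100,::-1];print(u-100,v-80);cv2.imwrite('pics/c2.png',cv2.resize(a,(800,600),interpolation=2))
E
```

```text
time: 3.48
position: [0.4617, 0.1164, 0.1281]
eef_rot: [-179.9, 0.1, -159.0]
contact_force: [-0.1, -0.4, 0.3]
gripper_width: 0.0859
grasp_force: 0.0
turn [-0.05  0.14 -0.19] cm [0.05 0.08 0.31]
253.8 229.8
153 149
```

View pics/c2.png

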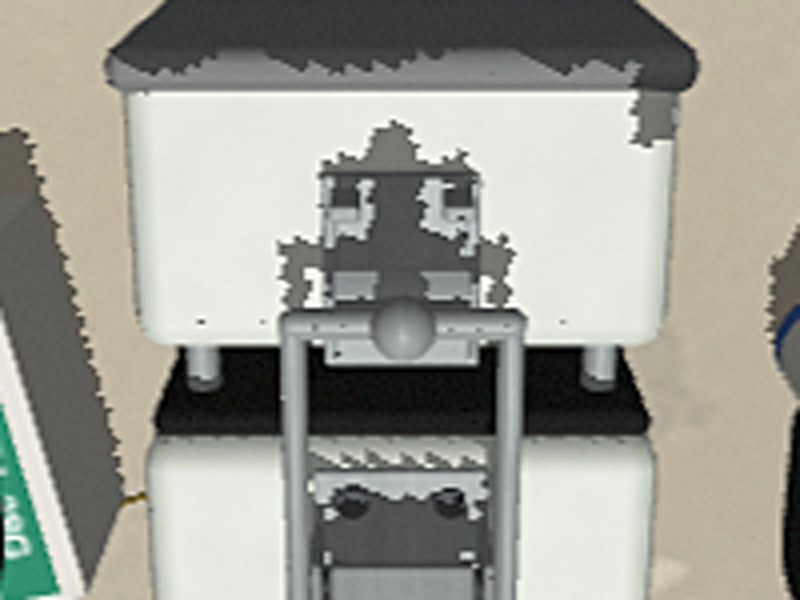

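```bash
python3 - <<'E'
from ld import *
p=ld('w2.npz')
T=carrier([.5159,.1383],-158.8);Ti=np.linalg.inv(T)
c=lambda u,v,z:(Ti@np.r_[atz(p,153+u/4,149+v/4,z),1])[:3].round(4)
for n,u,v,z in [('ball',403,328,.1027),('barL',284,325,.0785),('barR',524,325,.0785),('hook far',403,270,.076),('hook near',403,365,.066),('plate far',403,172,.067),('plateL',325,172,.067),('plateR',480,172,.067),('post top L',345,177,.076),('post top R',458,177,.076),('post bot',345,205,.067),('case25 L',240,436,.062),('cap36',240,344,.062),('case L',150,560,.062),('caseR',655,560,.062),('caseL',148,450,.062),('caseR',655,450,.062),('cap L',137,250,.062),('capR',665,250,.062)]: print(n,c(u,v,z))
E
```

```text
ball [5.940e-02 1.000e-04 1.027e-01]
barL [0.0499 0.0185 0.0785]
barR [ 0.0498 -0.019   0.0785]
hook far [ 0.0581 -0.0001  0.076 ]
hook near [ 0.0375 -0.0002  0.066 ]
plate far [ 0.0715 -0.0001  0.067 ]
plateL [0.0715 0.0123 0.067 ]
plateR [ 0.0715 -0.0125  0.067 ]
post top L [0.0732 0.0088 0.076 ]
post top R [ 0.0732 -0.0085  0.076 ]
post bot [0.066  0.0092 0.067 ]
case25 L [0.0223 0.0282 0.062 ]
cap36 [0.0396 0.0276 0.062 ]
case L [-0.0023  0.0452  0.062 ]
caseR [-0.0024 -0.0454  0.062 ]
caseL [0.0196 0.0444 0.062 ]
caseR [ 0.0195 -0.0442  0.062 ]
cap L [0.0566 0.0443 0.062 ]
capR [ 0.0565 -0.0439  0.062 ]
```

```bash
python3 - <<'E'
from h import *
T=carrier([.5159,.1383],-158.8)
go((T@[.0594,0,.093,1])[:3],[180,0,-158.8])
E
python3 -m inch '[[0,0,0,0.1,0.1,3.4,1],[0,0,0,0.1,0.1,3.4,0.6],[0,0,0,0.1,0.1,3.4,0.4],[0,0,0,0.1,0.1,3.4,0.25]]' 30
python3 - <<'E'
from h import *
T=carrier([.5159,.1383],-158.8)
go((T@[.0594,0,.093,1])[:3],[180,0,-158.8])
E
```

```text
turn [-0.02  0.24 -0.19] cm [0.16 0.06 3.59]
time: 3.87
position: [0.4607, 0.1176, 0.0945]
eef_rot: [-180.0, 0.2, -159.0]
contact_force: [0.1, 0.2, -0.7]
gripper_width: 0.0518
grasp_force: 0.0
turn [-0.02  0.18 -0.17] cm [ 0.04 -0.07  0.15]
```

```bash

python3 -m inch '[[0,0,0,0,-0.05,0.1,0],[0,0,0,0,-0.05,0.1,0],[0,0,0,0,-0.05,0.1,0],[0,0,0,0,-0.05,0.1,0],[0,0,0,0,-0.05,0.1,0],[0,0,0,0,-0.05,0.1,0]]' 30
python3 - <<'E'
from h import *
T=carrier([.5159,.1383],-158.8)
go((T@[.0594,0,.093,1])[:3],[180,0,-158.8])
p=wrist();save(p,'w3.png');np.savez('w3.npz',R=p['R'],t=p['t'],K=p['camera_matrix'])
u,v=proj(p,(T@[.059,0,.08,1])[:3]).astype(int)
a=p['img'][v-75:v+75,u-100:u+100,::-1];print(u-100,v-75);cv2.imwrite('pics/c3.png',cv2.resize(a,(800,600),interpolation=2))
E
```

```text
time: 4.37
position: [0.4601, 0.1172, 0.0915]
eef_rot: [-180.0, 0.1, -159.0]
contact_force: [-1.4, -0.5, 4.3]
gripper_width: 0.0069
grasp_force: 29.4
turn [-0.    0.07 -0.16] cm [-0.02 -0.05 -0.15]
151 169
```

View pics/c3.png

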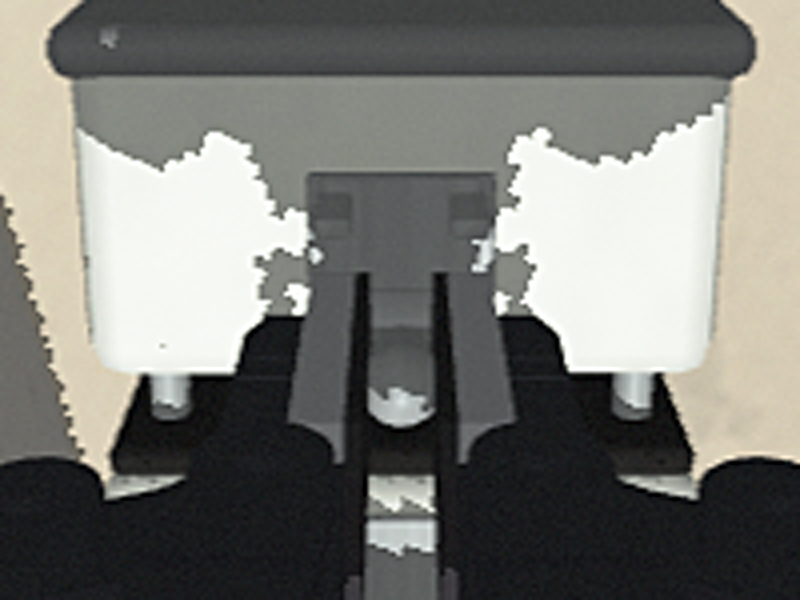

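```bash
python3 - <<'E'
from ld import *
T=carrier([.5159,.1383],-158.8);Ti=np.linalg.inv(T)
for f,o,pts in [('w2.npz',(153,149),[(345,177,.066),(345,207,.076),(345,235,.076),(403,270,.076),(403,170,.066)]),('w3.npz',(151,169),[(332,190,.066),(332,235,.076),(332,270,.076),(400,172,.066),(170,374,.062),(170,470,.062)])]:
    p=ld(f)
    for u,v,z in pts: print(f,u,v,z,(Ti@np.r_[atz(p,o[0]+u/4,o[1]+v/4,z),1])[:3].round(4))
E
```

```text
w2.npz 345 177 0.066 [0.0704 0.0092 0.066 ]
w2.npz 345 207 0.076 [0.0684 0.0089 0.076 ]
w2.npz 345 235 0.076 [0.0639 0.0089 0.076 ]
w2.npz 403 270 0.076 [ 0.0581 -0.0001  0.076 ]
w2.npz 403 170 0.066 [ 0.0715 -0.0002  0.066 ]
w3.npz 332 190 0.066 [0.069  0.0094 0.066 ]
w3.npz 332 235 0.076 [0.0665 0.009  0.076 ]
w3.npz 332 270 0.076 [0.0616 0.009  0.076 ]
w3.npz 400 172 0.066 [0.0715 0.0002 0.066 ]
w3.npz 170 374 0.062 [0.0393 0.0335 0.062 ]
w3.npz 170 470 0.062 [0.0236 0.0343 0.062 ]
```

```bash
cat > kin.py <<'E'
import numpy as np
from scipy.optimize import brentq
D=np.hypot(62,6)
def tab(bx,bz):
    f=lambda th:np.hypot(bx+14*np.cos(th),bz-74-14*np.sin(th))-D
    g=np.linspace(-.1,2.2,400);v=[f(t) for t in g];i=[k for k in range(399) if v[k]*v[k+1]<0]
    if not i:return None
    th=brentq(f,g[i[0]],g[i[0]+1]) 
    px,pz=-14*np.cos(th),74+14*np.sin(th)
    t=np.arctan2(bz-pz,bx-px)-np.arctan2(-6,62)
    a=t+np.radians(65);return np.round([bx+26*np.cos(a),bz+26*np.sin(a),th,np.degrees(t)],2)
if __name__=='__main__':
    for b in [(49.8,78.5),(50,82),(54,82),(58,82),(60,82),(61,81),(62,81),(62,79),(62,77),(62,75),(62,72),(61,69),(60,68),(58,68),(57,68)]: print(b,tab(*b))
E
python3 kin.py
```

```text
(49.8, 78.5) [ 59.2  102.74   0.47   3.8 ]
(50, 82) [ 58.17 106.68   0.5    6.7 ]
(54, 82) [ 63.97 106.01   0.95   2.45]
(58, 82) [ 68.76 105.67   1.28   0.55]
(60, 82) [ 70.93 105.59   1.43   0.13]
(61, 81) [ 72.36 104.39   1.51  -0.9 ]
(62, 81) [ 73.37 104.38   1.58  -0.92]
(62, 79) [ 74.12 102.     1.6   -2.78]
(62, 77) [74.85 99.6   1.62 -4.63]
(62, 75) [75.58 97.17  1.65 -6.48]
(62, 72) [76.63 93.49  1.7  -9.25]
(61, 69) [ 76.7   89.73   1.69 -12.14]
(60, 68) [ 76.07  88.44   1.64 -13.17]
(58, 68) [ 74.07  88.44   1.5  -13.17]
(57, 68) [ 73.03  88.47   1.42 -13.06]
```

```bash

python3 -m inch '[[0,0,0,0,0,-0.2,0],[0,0,0,0,0,-0.35,0],[0,0,0,0.25,0,-0.35,0],[0,0,0,0.5,0,-0.35,0],[0,0,0,0.75,0,-0.3,0],[0,0,0,0.95,0,-0.3,0],[0,0,0,0.95,0,-0.3,0],[0,0,0,0.95,0,-0.3,0]]'
cat >> h.py <<'E'
CT=carrier([.5159,.1383],-158.8)
def st():
    s=ctrl.get_obs();q=np.linalg.inv(CT)@np.r_[s['position'],1];print('tcp carrier mm',(1000*q[:3]).round(1),'F carrier',(CT[:3,:3].T@s['contact_force']).round(1),'w',s['gripper_width'].__round__(4),'t',s['time'])
E
python3 -c "
from h import *
st()"
```

```text
time: 5.08
position: [0.4508, 0.1137, 0.094]
eef_rot: [180.0, 0.0, -159.0]
contact_force: [1.3, 0.4, 2.0]
gripper_width: 0.0072
grasp_force: 29.7
tcp carrier mm [69.6 -0.6 94. ] F carrier [-1.4  0.1  2. ] w 0.0072 t 5.0833
```

```bash

python3 -m inch '[[0,0,0,0.2,0,0,0],[0,0,0,0.4,0,0,0],[0,0,0,0.4,0,0.0,0],[0,0,0,0.4,0,0,0]]'
python3 - <<'E'
from h import *
st()
p=wrist();save(p,'w4.png');np.savez('w4.npz',R=p['R'],t=p['t'],K=p['camera_matrix'])
s=ctrl.camera('scene');save(s,'s4.png')
u,v=proj(p,(CT@[.064,0,.08,1])[:3]).astype(int);u2,v2=proj(s,(CT@[.04,0,.08,1])[:3]).astype(int)
print(u-50,v-60,u2-40,v2-60)
a=cv2.resize(p['img'][v-60:v+60,u-50:u+50,::-1],(500,600),interpolation=2)
b=cv2.resize(s['img'][v2-60:v2+60,u2-30:u2+30,::-1],(300,600),interpolation=2)
cv2.imwrite('pics/c4.png',np.hstack([a,b]))
E
```

```text
time: 5.42
position: [0.4466, 0.1121, 0.0935]
eef_rot: [180.0, -0.1, -159.0]
contact_force: [0.4, -0.2, 2.3]
gripper_width: 0.0071
grasp_force: 29.8
tcp carrier mm [74.1 -0.6 93.5] F carrier [-0.3  0.3  2.3] w 0.0071 t 5.4167
201 199 212 147
```

View pics/c4.png

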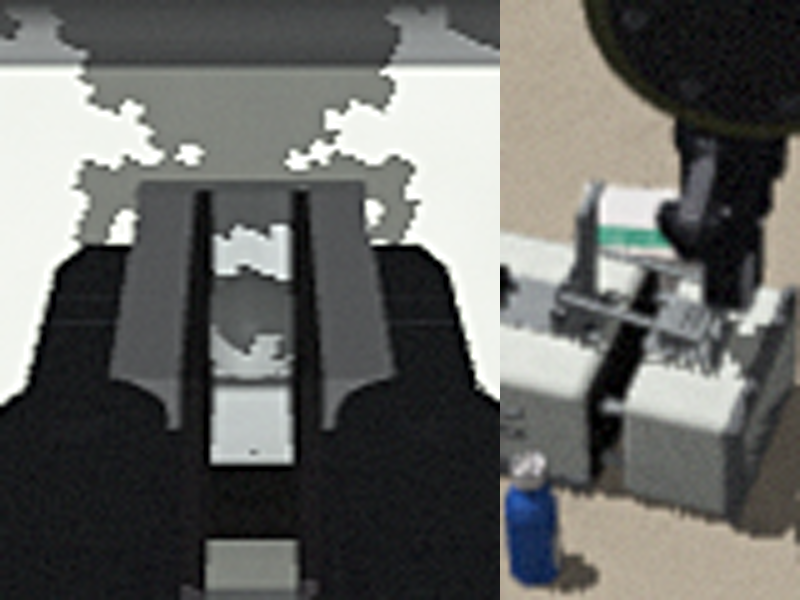

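```bash

python3 -m inch '[[0,0,0,0,0,0.15,0],[0,0,0,0.0,0,0.3,0],[0,0,0,0.05,0,0.4,0],[0,0,0,0.1,0,0.5,0],[0,0,0,0.1,0,0.5,0]]'
python3 -c "
from h import *
st()"
```

```text
time: 5.93
position: [0.4463, 0.1119, 0.0885]
eef_rot: [180.0, 0.0, -159.0]
contact_force: [1.0, -0.2, 2.6]
gripper_width: 0.007
grasp_force: 30.1
tcp carrier mm [74.5 -0.6 88.5] F carrier [-0.9  0.6  2.6] w 0.007 t 5.9333
```

```bash

python3 -m inch '[[0,0,0,0.05,0,0.1,0],[0,0,0,0.05,0,0.2,0],[0,0,0,0.1,0,0.3,0],[0,0,0,0.1,0,0.3,0]]'
python3 -c "
from h import *
st()"
```

```text
time: 6.27
position: [0.4453, 0.1115, 0.0856]
eef_rot: [180.0, 0.0, -159.0]
contact_force: [0.6, 0.1, 2.9]
gripper_width: 0.007
grasp_force: 30.4
tcp carrier mm [75.5 -0.6 85.6] F carrier [-0.6  0.1  2.9] w 0.007 t 6.2667
```

```bash

python3 -m inch '[[0,0,0,0.05,0,0.1,0],[0,0,0,0.05,0,0.2,0],[0,0,0,0.1,0,0.3,0],[0,0,0,0.1,0,0.35,0],[0,0,0,0.1,0,0.35,0]]'
python3 -c "
from h import *
st()"
```

```text
time: 6.68
position: [0.4443, 0.1112, 0.0821]
eef_rot: [180.0, -0.0, -159.0]
contact_force: [1.0, 0.7, 3.2]
gripper_width: 0.0075
grasp_force: 30.6
tcp carrier mm [76.6 -0.6 82.1] F carrier [-1.1 -0.3  3.2] w 0.0075 t 6.6833
```

```bash

python3 -m inch '[[0,0,0,0,0,0.1,0],[0,0,0,0,0,0.2,0],[0,0,0,0.0,0,0.3,0],[0,0,0,0.0,0,0.3,0]]'
python3 - <<'E'
from h import *
st()
p=wrist();save(p,'w5.png');np.savez('w5.npz',R=p['R'],t=p['t'],K=p['camera_matrix'])
s=ctrl.camera('scene');save(s,'s5.png')
u,v=proj(p,(CT@[.064,0,.08,1])[:3]).astype(int);u2,v2=proj(s,(CT@[.05,0,.08,1])[:3]).astype(int)
a=cv2.resize(p['img'][v-60:v+60,u-40:u+40,::-1],(400,600),interpolation=2)
b=cv2.resize(s['img'][v2-30:v2+30,u2-20:u2+20,::-1],(400,600),interpolation=2)
cv2.imwrite('pics/c5.png',np.hstack([a,b]))
E
```

```text
time: 7.02
position: [0.4439, 0.111, 0.0787]
eef_rot: [180.0, -0.1, -159.0]
contact_force: [-1.1, -0.2, 2.1]
gripper_width: 0.0072
grasp_force: 30.7
tcp carrier mm [77.  -0.6 78.7] F carrier [ 1.1 -0.2  2.1] w 0.0072 t 7.0167
```

View pics/c5.png

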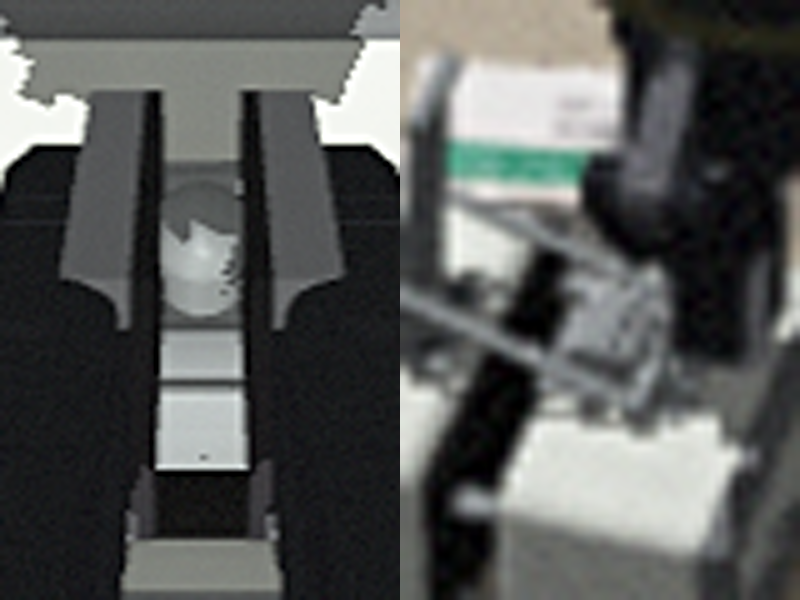

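```bash

python3 -m inch '[[0,0,0,-0.1,0,0.05,0],[0,0,0,-0.2,0,0.05,0],[0,0,0,-0.3,0,0.05,0],[0,0,0,-0.3,0,0.05,0]]'
python3 -c "
from h import *
st()"
python3 -m inch '[[0,0,0,-0.1,0,0,0],[0,0,0,-0.2,0,0,0],[0,0,0,-0.3,0,0,0],[0,0,0,-0.3,0,0,0]]'
python3 -c "
from h import *
st()"
```

```text
time: 7.45
position: [0.4471, 0.1122, 0.0786]
eef_rot: [180.0, -0.0, -159.0]
contact_force: [-3.2, -1.1, 1.3]
gripper_width: 0.0069
grasp_force: 30.7
tcp carrier mm [73.5 -0.6 78.6] F carrier [ 3.4 -0.1  1.3] w 0.0069 t 7.45
time: 7.78
position: [0.4488, 0.1128, 0.0782]
eef_rot: [-180.0, -0.2, -159.0]
contact_force: [-7.9, -1.7, 4.2]
gripper_width: 0.0067
grasp_force: 30.9
tcp carrier mm [71.7 -0.5 78.2] F carrier [ 8.  -1.3  4.2] w 0.0067 t 7.7833
```

```bash

python3 -m inch '[[0,0,0,0.1,0,0,0],[0,0,0,0.15,0,0,0],[0,0,0,0.15,0,0,0],[0,0,0,0.15,0,0,0.3],[0,0,0,0.15,0,0,0.3],[0,0,0,0.15,0,0,0.3],[0,0,0,0.15,0,0,0.3]]'
python3 -c "
from h import *
st()"
python3 -m inch '[[0,0,0,0,0,-3,0.3],[0,0,0,0,0,-7,0.3],[0,0,0,0,0,-10,0.3],[0,0,0,3,0,-10,0.3],[0,0,0,3,0,-10,0.3],[0,0,0,3,0,-10,0.3]]'
python3 - <<'E'
from h import *
st()
p=wrist();save(p,'w6.png');np.savez('w6.npz',R=p['R'],t=p['t'],K=p['camera_matrix'])
s=ctrl.camera('scene');save(s,'s6.png')
u,v=proj(p,(CT@[.03,0,.08,1])[:3]).astype(int);u2,v2=proj(s,(CT@[.03,0,.09,1])[:3]).astype(int);v=min(v,384-65);print(u-40,v-60,u2-40,v2-40)
a=cv2.resize(p['img'][v-65:v+65,u-43:u+43,::-1],(400,600),interpolation=2)
b=cv2.resize(s['img'][v2-45:v2+45,u2-30:u2+30,::-1],(400,600),interpolation=2)
cv2.imwrite('pics/c6.png',np.hstack([a,b]))
E
```

```text
time: 8.37
position: [0.4488, 0.113, 0.0789]
eef_rot: [180.0, 0.0, -159.0]
contact_force: [0.5, -0.0, -0.3]
gripper_width: 0.0254
grasp_force: 0.0
tcp carrier mm [71.7 -0.7 78.9] F carrier [-0.4  0.2 -0.3] w 0.0254 t 8.3667
time: 8.87
position: [0.4205, 0.1022, 0.1797]
eef_rot: [179.9, 0.2, -158.9]
contact_force: [1.0, 0.6, -0.1]
gripper_width: 0.0258
grasp_force: 0.0
tcp carrier mm [102.   -0.9 179.7] F carrier [-1.1 -0.2 -0.1] w 0.0258 t 8.8667
210 218 208 162
```

View pics/c6.png

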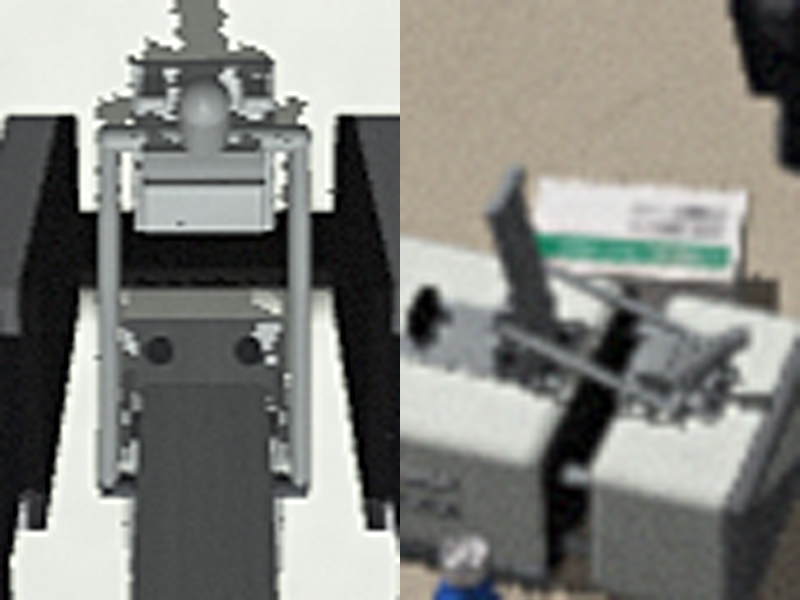

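```bash

python3 -m inch '[[0,0,0,-3.6,-0.08,0,0],[0,0,0,-7,-0.08,0,0],[0,0,0,-7,-0.08,0,0],[0,0,0,-7,-0.08,3,0],[0,0,0,-7,-0.08,6.2,0],[0,0,0,-7,-0.08,6.2,0],[0,0,0,-7,-0.08,6.2,0]]'
python3 - <<'E'
from h import *
st()
for r,th in [(46,1.4),(46,1.2),(47,1.0),(48,.8),(50,.6),(52,.45),(54,.3),(56,.2),(57,.1),(58,0)]:
    print(th,np.round([-r*np.cos(th)+8*np.sin(th)+11,74+r*np.sin(th)+8*np.cos(th)],1))
E
```

```text
time: 9.55
position: [0.4855, 0.1256, 0.1149]
eef_rot: [-179.9, -0.3, -159.0]
contact_force: [-0.0, 0.6, 0.6]
gripper_width: 0.0002
grasp_force: 0.0
tcp carrier mm [ 33.    0.8 114.9] F carrier [-0.2 -0.6  0.6] w 0.0002 t 9.55
1.4 [ 11.1 120.7]
1.2 [  1.8 119.8]
1.0 [ -7.7 117.9]
0.8 [-16.7 114. ]
0.6 [-25.7 108.8]
0.45 [-32.3 103.8]
0.3 [-38.2  97.6]
0.2 [-42.3  93. ]
0.1 [-44.9  87.7]
0 [-47.  82.]
```

```bash

python3 -m inch '[[0,0,0,-1.2,0,-0.4,0],[0,0,0,-1.8,0,-0.4,0],[0,0,0,-2.1,0,-0.4,0],[0,0,0,-2.4,0,-0.4,0],[0,0,0,-2.7,0,-0.4,0],[0,0,0,-3.0,0,-0.4,0],[0,0,0,-3.0,0,-0.4,0]]'
python3 -c "
from h import *
st()"
```

```text
time: 10.13
position: [0.5143, 0.1372, 0.1207]
eef_rot: [180.0, -0.0, -159.0]
contact_force: [-1.5, -0.5, 1.0]
gripper_width: 0.0001
grasp_force: 0.7
tcp carrier mm [  1.9   0.4 120.7] F carrier [ 1.5 -0.1  1. ] w 0.0001 t 10.1333
```

```bash

python3 -m inch '[[0,0,0,-0.3,0,0.1,0],[0,0,0,-0.6,0,0.17,0],[0,0,0,-0.95,0,0.28,0],[0,0,0,-1.3,0,0.4,0],[0,0,0,-1.6,0,0.52,0],[0,0,0,-1.9,0,0.67,0],[0,0,0,-1.9,0,0.67,0]]'
python3 -c "
from h import *
st()"
```

```text
time: 10.72
position: [0.5319, 0.1439, 0.113]
eef_rot: [-180.0, -0.1, -159.0]
contact_force: [-3.7, -1.1, -0.5]
gripper_width: 0.0002
grasp_force: 1.5
tcp carrier mm [-16.9   0.5 113. ] F carrier [ 3.8 -0.3 -0.5] w 0.0002 t 10.7167
```

```bash

python3 -m inch '[[0,0,0,-0.3,0,0.13,0],[0,0,0,-0.6,0,0.28,0],[0,0,0,-0.9,0,0.45,0],[0,0,0,-1.2,0,0.65,0],[0,0,0,-1.4,0,0.8,0],[0,0,0,-1.55,0,0.92,0],[0,0,0,-1.55,0,0.92,0]]'
python3 -c "
from h import *
st()"
```

```text
time: 11.3
position: [0.5453, 0.1491, 0.1032]
eef_rot: [-180.0, -0.2, -159.0]
contact_force: [-4.8, -2.7, -1.6]
gripper_width: -0.0
grasp_force: 2.5
tcp carrier mm [-31.3   0.6 103.2] F carrier [ 5.5  0.8 -1.6] w -0.0 t 11.3
```

```bash

python3 - <<'E'
from h import *
st()
s=ctrl.camera('scene');save(s,'s7.png')
u2,v2=proj(s,(CT@[.02,0,.09,1])[:3]).astype(int)
b=s['img'][v2-40:v2+35,u2-50:u2+50,::-1].copy()
b=cv2.resize(b,(800,600),interpolation=2)
for q in [(0,0,.074),(.0,.012,.074),(-.0423,0,.1032),(-.0203,0,.1032)]:
    a=(proj(s,(CT@np.r_[q,1])[:3])-[u2-50,v2-40])*8; cv2.circle(b,tuple(int(x) for x in a),5,(0,0,255),1)
cv2.imwrite('pics/c7.png',b)
E
```

```text
tcp carrier mm [-31.3   0.6 103.2] F carrier [ 5.5  0.8 -1.6] w -0.0 t 11.3
```

View pics/c7.png

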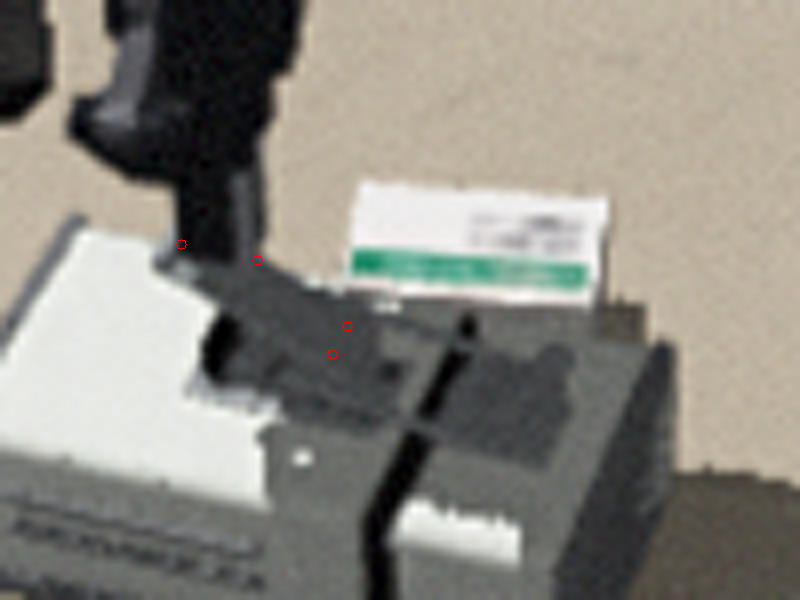

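```bash

python3 -m inch '[[0,0,0,-0.1,0,0.2,0],[0,0,0,-0.2,0,0.4,0],[0,0,0,-0.3,0,0.6,0],[0,0,0,-0.3,0,0.6,0]]'
python3 -c "
from h import *
st()"
python3 -m inch '[[0,0,0,-0.1,0,0.15,0],[0,0,0,-0.15,0,0.3,0],[0,0,0,-0.2,0,0.45,0],[0,0,0,-0.2,0,0.45,0]]'
python3 -c "
from h import *
st()"
```

```text
time: 11.68
position: [0.549, 0.1505, 0.098]
eef_rot: [180.0, -0.1, -159.0]
contact_force: [-2.4, -1.0, -0.1]
gripper_width: -0.0001
grasp_force: 1.2
tcp carrier mm [-35.3   0.6  98. ] F carrier [ 2.6  0.1 -0.1] w -0.0001 t 11.6833
time: 12.02
position: [0.5516, 0.1516, 0.0944]
eef_rot: [180.0, 0.1, -159.0]
contact_force: [-0.1, -1.1, 1.1]
gripper_width: 0.0004
grasp_force: 0.4
tcp carrier mm [-38.1   0.5  94.4] F carrier [0.5 1.  1.1] w 0.0004 t 12.0167
```

```bash

python3 -m inch '[[0,0,0,-0.05,0,0.15,0],[0,0,0,-0.1,0,0.3,0],[0,0,0,-0.15,0,0.4,0],[0,0,0,-0.15,0,0.4,0]]'
python3 -c "
from h import *
st()"
python3 -m inch '[[0,0,0,-0.05,0,0.15,0],[0,0,0,-0.1,0,0.3,0],[0,0,0,-0.1,0,0.3,0]]'
python3 -c "
from h import *
st()"
```

```text
time: 12.35
position: [0.5527, 0.1521, 0.0902]
eef_rot: [180.0, 0.0, -159.0]
contact_force: [0.4, -0.2, 0.4]
gripper_width: -0.0
grasp_force: 0.0
tcp carrier mm [-39.3   0.5  90.2] F carrier [-0.3  0.3  0.4] w -0.0 t 12.35
time: 12.6
position: [0.5534, 0.1524, 0.0869]
eef_rot: [180.0, -0.0, -159.0]
contact_force: [-0.3, -0.7, -0.5]
gripper_width: 0.0002
grasp_force: 0.0
tcp carrier mm [-40.    0.4  86.9] F carrier [ 0.5  0.6 -0.5] w 0.0002 t 12.6
```

```bash

python3 -m inch '[[0,0,0,-0.05,0,0.1,0],[0,0,0,-0.1,0,0.2,0],[0,0,0,-0.1,0,0.3,0],[0,0,0,-0.1,0,0.3,0]]'
python3 -c "
from h import *
st()"
python3 -m inch '[[0,0,0,0,0,0.05,0],[0,0,0,0,0,0.1,0],[0,0,0,0,0,0.1,0]]'
python3 -c "
from h import *
st()"
```

```text
time: 12.93
position: [0.5542, 0.1526, 0.0839]
eef_rot: [180.0, -0.0, -159.0]
contact_force: [0.2, 0.3, 0.2]
gripper_width: -0.0003
grasp_force: 0.0
tcp carrier mm [-40.8   0.5  83.9] F carrier [-0.3 -0.2  0.2] w -0.0003 t 12.9333
time: 13.18
position: [0.5542, 0.1526, 0.0832]
eef_rot: [180.0, -0.0, -159.0]
contact_force: [0.1, -0.7, 0.7]
gripper_width: -0.0001
grasp_force: 0.0
tcp carrier mm [-40.9   0.5  83.2] F carrier [0.2 0.7 0.7] w -0.0001 t 13.1833
```

```bash

python3 -m inch '[[0,0,0,0,0,0.05,0],[0,0,0,0,0,0.1,0],[0,0,0,0,0,0.15,0],[0,0,0,0,0,0.15,0]]'
python3 -c "
from h import *
st()"
python3 -m inch '[[0,0,0,0,0,0.05,0],[0,0,0,0,0,0.1,0],[0,0,0,0,0,0.1,0]]'
python3 -c "
from h import *
st()"
```

```text
time: 13.52
position: [0.5542, 0.1526, 0.0817]
eef_rot: [180.0, -0.0, -159.0]
contact_force: [-0.0, 0.0, -0.8]
gripper_width: -0.0001
grasp_force: 0.0
tcp carrier mm [-40.9   0.5  81.7] F carrier [ 0.  -0.  -0.8] w -0.0001 t 13.5167
time: 13.77
position: [0.5544, 0.1526, 0.0812]
eef_rot: [180.0, 0.0, -159.0]
contact_force: [-0.1, -0.0, 2.0]
gripper_width: -0.0002
grasp_force: 1.1
tcp carrier mm [-41.    0.6  81.2] F carrier [ 0.1 -0.   2. ] w -0.0002 t 13.7667
```

```bash

python3 -m inch '[[0,0,0,0,0,0.04,0],[0,0,0,0,0,0.08,0],[0,0,0,0,0,0.08,0]]'
python3 -m inch '[[0,0,0,0,0,0.04,0],[0,0,0,0,0,0.08,0],[0,0,0,0,0,0.08,0]]'
```

```text
time: 14.02
position: [0.5544, 0.1526, 0.0811]
eef_rot: [-180.0, 0.0, -159.0]
contact_force: [-4.1, 0.2, 6.5]
gripper_width: 0.0
grasp_force: 3.1
time: 14.27
position: [0.5544, 0.1526, 0.081]
eef_rot: [-180.0, 0.0, -158.9]
contact_force: [-5.9, -0.9, 10.0]
gripper_width: 0.0003
grasp_force: 4.8
```

```bash

python3 -m inch '[[0,0,0,0,0,-1,0],[0,0,0,0,0,-4,0],[0,0,0,0,0,-8,0],[0,0,0,3,0,-12,0],[0,0,0,6,0,-12,0],[0,0,0,6,0,-12,0],[0,0,0,6,0,-12,0]]'
python3 - <<'E'
from h import *
st()
p=wrist();save(p,'w8.png')
s=ctrl.camera('scene');save(s,'s8.png')
u,v=proj(p,(CT@[.03,0,.08,1])[:3]).astype(int);u2,v2=proj(s,(CT@[.03,0,.08,1])[:3]).astype(int);v=min(v,384-65)
a=cv2.resize(p['img'][v-65:v+65,u-43:u+43,::-1],(400,600),interpolation=2)
b=cv2.resize(s['img'][v2-45:v2+45,u2-30:u2+30,::-1],(400,600),interpolation=2)
cv2.imwrite('pics/c8.png',np.hstack([a,b]))
E
```

```text
time: 14.85
position: [0.498, 0.1311, 0.2015]
eef_rot: [179.9, 0.3, -158.9]
contact_force: [0.5, -0.5, -0.7]
gripper_width: 0.0001
grasp_force: 0.0
tcp carrier mm [ 19.3   0.3 201.5] F carrier [-0.3  0.6 -0.7] w 0.0001 t 14.85
```

View pics/c8.png

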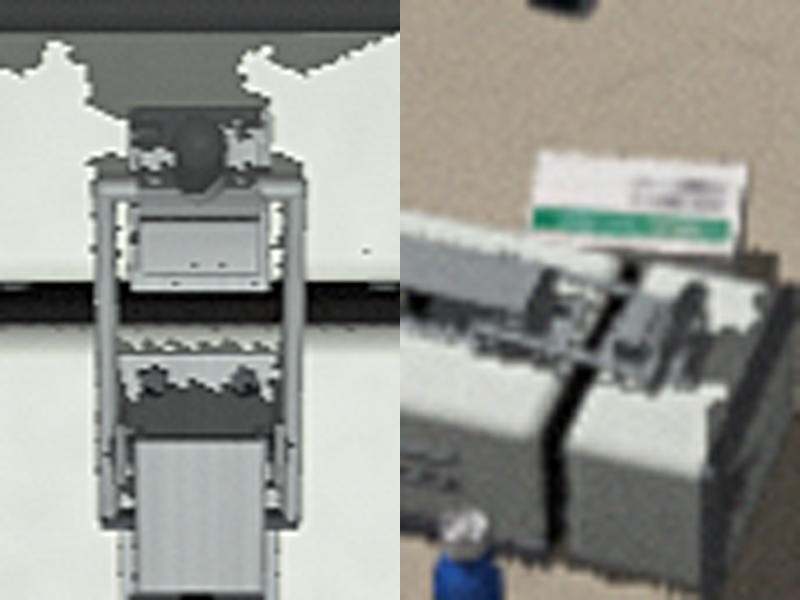

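The last picture shows the lever lying flat, the loop bar hooked behind the keeper, and the gap between case and cap much narrower. I'm handing in.

```bash
python3 -c "
from bench import ctrl
print(ctrl.hand_in())"
```

```text
the job is handed in; nothing more can be done
None
```

I closed the latch and handed the job in: the last pictures show the loop's bar hooked behind the keeper, the lever flat and the cap drawn in. The hand-in gave no verdict back.

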